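Mount a chromatography column reversed and clamp it with the torque-limited knob

ROBOT

A 7-joint arm with a two-finger parallel gripper is mounted at the origin on a cart in front of the work surface, level with it; the furniture and walls round the work are solid. World frame = base frame: x ahead of the robot, y to its left, z up, the work surface at z = 0. Lengths are in m, angles in rad, forces in N, time in s.
With the tool pointing down it reaches from about 0.35 to 0.9 m from the base axis. Payload 8.1 kg.
Tool frame: the origin (TCP) lies between the finger pads, 19 mm behind the fingertips; this is the grasp point; z points along the fingers, y is the line along which they close (so a half turn about z gives the same grasp; the last joint's range is limited). The gripper opens to 92 mm and grips with 3 to 60 N. Pads are 19 mm wide; open, the fingers measure 130 mm over their backs; the gripper's body (75 mm by 190 mm) begins 47 mm behind the grasp point.
Start: joints at [-1.301, 0.434, 0.025, 1.573, -0.012, 1.134, -0.075], TCP at [0.228, 0.582, 0.246] pointing down, gripper open.
Joint ranges: [-2.62, 2.62], [-0.44, 2.09], [-1.27, 1.32], [0.08, 2.57], [-1.32, 4.46], [0.12, 2], [-2.74, 2.74]. Speed limits (rad/s): [2.22, 2.22, 3.01, 3.01, 3.14, 3.14, 3.14].

INTERFACE

Orientations are given as a rotation vector (axis times angle).
In Python, from cell import arm gives the robot as it stands. The module is installed in compiled form; this text tells all that it offers.
- The arm moves only by the shell command python3 -m creep 'ROWS' [OPENING] [FORCE]. ROWS is JSON, a list of rows, each a list of 6 numbers: the shift along the tool's x, y, z scaled (see below), then the turn, a rotation vector about the tool's x, y, z scaled (see below). A call has 1 to 20 rows; each row shifts and turns the commanded pose from where the row before left it, along the tool's axes as they then stand; what a row does not reach is not made up. The controller multiplies each number of a shift by 0.4 m and each number of a turn by 120 degrees. A row lasts 1/12 s, in which the tool goes at most 41.7 mm and 7.16 degrees, less where a joint would pass 70% of its speed; a pose out of reach is approached as far as the arm can. A call with a number of a shift or a turn outside -1 to 1 is refused whole. A call with a gripper value outside its range is refused whole. OPENING is the closure, from -1 (fully open) to 1 (shut), set as the call begins (- or left out, the last holds). The fingers move at their own pace and stop on an object; FORCE is the grip in N (left out, the last holds). Time passes only in rows, so rows that do not move let the fingers close. It gives the time, the measured TCP pose, the force, the opening and the grip force at its end, in the units of the state.
- arm.observe(): the state, without advancing time (a new reading comes with each control period).
- arm.get_image(name): name is "scene" or "side" or "wrist"; returns a dict with "frame" (420x560x3 uint8, red, green, blue), "intrinsics" (3x3 intrinsics, pixels), "rvec" (rotation vector, rad) and "tvec" (3), from world to camera coordinates, as OpenCV has them; the wrist camera has in their place "mount" (4x4, takes a point from camera to tool coordinates, whose origin is the TCP and whose axes are the flange's). Camera axes: x right, y down, z forward; pixel columns grow to the right and rows downward; lengths in m; the calibration is good to about 2 mm. A picture is of the moment at which its call begins: read the wrist's pose just before it. There is no depth.
- arm.sign_off(): hands the job in; it is judged then, once.
The state is a dict: "clock": time; "joints": joint angles; "dq": joint speeds; "joint_efforts": joint torques, N m; "position": TCP position; "ee_rot": TCP orientation; "force": force on the tool from outside, world axes, zero at the start; "ft_torque": the same for the moment, N m; "width": opening from 0.0 (shut) to 1.0 (fully open); "gripper_force": force on a finger pad.
Only numpy, scipy, OpenCV 4.12 (cv2) and the standard library are available. Lean on these libraries where they do the work, as an engineer would, in place of code of your own. Each camera call takes 0.05 s, during which the arm holds its last target. There are 200 camera calls.

TASK

The steel column lies on its parking cradle with its wide nut pointing the wrong way for back-flushing. Lift it clear, turn it end for end without hitting the knob or the things around, lay it gently in both seats of the bench holder so that its wide nut is at the knob end, and let go of it. Then tighten the sloping knob clockwise until the jaw grips the column and the knob's ratchet slips by at least 20 degrees, and let go of the knob.

Things in the scene. Friction and masses are not known exactly. Their poses are not given: they have to be found in the camera images.
- holder: Fixed bench holder: aluminium base 150x200x12 mm with two seats and a grey clamp housing. Origin on the bench right below the clamped column's axis, midway between the seats; +y along the seats to the knob end, -x to the robot (clamp side), z up. Between the seats (y -50 to +35) all is free above 12 mm. Housing: x -100 to -37, y 36 to 96, 101 mm high, the knob on its slope.
- seat_knob (a point): Seat at the knob end: middle of a 16 mm wide (y) seat at holder x = 0, y = +60 mm, on the line of the clamped column's axis, 62 mm up; flat seat floor at 52 mm. Far wall at x = +10 mm, straight up to 76 mm, then flared out to x = 20 at 91 mm. On the near side is the jaw.
- seat_plain (a point): Other seat, the same but at y = -60 mm, and with a fixed near lip at x = -16 mm, straight up to 72 mm, then flared out to x = -27 at 87 mm. So the 20 mm shaft has about 6 mm of side play here, and 7 to 10 mm in the knob-end seat while the clamp is open.
- column: Loose steel column, 0.3 kg, 200 mm long: round shaft 20 mm thick and 150 mm long between a wide hex nut (37 mm over corners, 30 mm long) at its +y end and a smaller one (27 mm, 20 mm long) at -y; a short white plug in each end. Origin on the axis at mid-shaft; may roll about y. Starts on the cradle, 45 mm up. Only the shaft fits the seats (7 mm end play either way).
- cradle: Fixed parking cradle: 64x150x8 mm plate with two V rests, each 12 mm wide, at its y = +55 and -55 mm, holding the shaft with its axis 45 mm above the bench; V tops 49 mm. Open above; lift the column straight up. Origin on the bench under the shaft's middle; y along the shaft, opposite to the column's own y.
- wide_end (a point): Centre of the end face of the column's wide nut, on the axis 105 mm from the column's origin.
- knob_grip (a point): Black bar grip: 56 mm long (y), 16 mm thick (x), 32 mm tall, white line on top. z = knob axis, tilted 28 degrees from vertical, leaning to holder -x. Origin on the axis on the slope, holder (-75, 66, 88) mm; bar spans z 12 to 43.5 mm. Grip across its thickness, tool along the axis, TCP some 34 mm up z. Clockwise from above tightens; turns by sleeve + slip.
- sleeve (a joint): Turn of the steel sleeve (clamp screw) under the knob, rad, grows clockwise. 0 = fully open; starts at 0 to 0.3; stops when the jaw presses the column on the far wall, near 1.0. Takes about 0.17 N m to turn and stays where it is left. Jaw advance 10 mm per rad.
- knob (a joint): Ratchet slip: turn of the knob relative to the sleeve, rad, 0 at the start and while the sleeve turns along; once the jaw grips, the limiter slips at 0.3 N m and this grows clockwise. Never below 0: anticlockwise just opens the clamp.
- jaw: Dark steel clamp jaw, 16x16 mm face; origin at the face's centre, 62 mm up at holder y = +60 mm. Slides along holder +x, from x = -20 mm (open) to -10 mm (against a column touching the far wall).
- bottle: Amber reagent bottle, 60 mm in diameter, 135 mm tall, standing behind the holder; origin under its centre. Leave it.
- beaker: Glass beaker, 72 mm in diameter, 93 mm tall, behind the holder's plain end; origin under its centre. Leave it.
- capped_tube: Lying capped 50 ml tube, 117 mm long, near the cradle; leave it. Origin under its centre.

How it is judged:
On the way, in this order (a step that is already met when the one before it is completed fails the run):
1. the column is lifted clear of the cradle (z of column in the frame of holder above 0.11 m), for 0.1 s.
2. the column lies in both seats, reversed, and is let go (y of wide_end in the frame of holder above 0.08 m and z of column in the frame of holder between 0.057 and 0.066 m and x of column in the frame of holder between -0.016 and 0.006 m and angle between the y axis of column and the y axis of holder, either way round below 0.08 rad and contact force between the fingers and column below 0.3 N and value of joint knob below 0.2 rad), for 0.2 s.
3. the clamp is tightened on the column and the ratchet has slipped (y of wide_end in the frame of holder above 0.08 m and z of column in the frame of holder between 0.057 and 0.066 m and x of column in the frame of holder between -0.016 and 0.006 m and angle between the y axis of column and the y axis of holder, either way round below 0.08 rad and value of joint knob above 0.3 rad and contact force between jaw and column above 5 N), for 0.2 s.
At the end, for the whole second after the job is handed in: The column rests in both seats, wide nut at the knob end (wide end past y = 80 mm of the holder), axis 57 to 66 mm up, within 0.08 rad of the seats' line, middle at x -16 to +6 mm; the jaw presses it with over 5 N, the ratchet has slipped over 0.3 rad; column and knob are released (all of step 3 and contact force between the fingers and column below 0.3 N and linear speed of column below 0.02 m/s); the robot touches nothing.
It fails at once if the column strikes the knob (contact force between column and knob above 2 N).
It fails at once if the column is dropped or forced on to the holder (over 80 N) (contact force between column and holder above 80 N).
It fails at once if a bystander (bottle, beaker or capped tube) is pushed away by more than 30 mm (distance of any of bottle, beaker, capped_tube from where it was at the start of the episode above 0.03 m).
It also fails if it takes over 54 s, if anything falls off the work surface, if the arm or the gripper's body presses on something with over 40 N, if the wrist force passes 120 N, or if a joint passes its speed limit or range.

## Working session

There is one attempt and no reset: what is moved stays moved. The work goes in short steps, Python scripts to look and compute and a shell command to move; the robot and the scene stay as the last step left them, time stands still between calls to the robot, and variables do not carry over. Pictures are saved under pics/ and viewed, at most 14 in all, crops included, and the job is handed in when it is done.

```bash
mkdir -p pics
cat > h.py <<'E'
import numpy as np, cv2, pickle
from cell import arm
from scipy.spatial.transform import Rotation as R
def snap(n,f):
    s=arm.observe(); d=arm.get_image(n); d['s']=s
    pickle.dump(d,open(f'pics/{f}.pkl','wb')); cv2.imwrite(f'pics/{f}.png',d['frame'][:,:,::-1]); return d
def cam(d):
    K=np.array(d['intrinsics'])
    if 'mount' in d:
        s=d['s'];T=np.eye(4);T[:3,:3]=R.from_rotvec(s['ee_rot']).as_matrix();T[:3,3]=s['position']
        M=T@np.array(d['mount']); return K,M[:3,:3],M[:3,3]
    Rm=R.from_rotvec(np.ravel(d['rvec'])).as_matrix(); return K,Rm.T,-Rm.T@np.ravel(d['tvec'])
def ray(f,u,v):
    K,Rw,c=cam(pickle.load(open(f'pics/{f}.pkl','rb'))); r=Rw@np.linalg.solve(K,[u,v,1.]); return c,r/np.linalg.norm(r)
def atz(f,u,v,z):
    c,r=ray(f,u,v); return c+r*(z-c[2])/r[2]
def proj(f,p):
    K,Rw,c=cam(pickle.load(open(f'pics/{f}.pkl','rb'))); q=K@(Rw.T@(np.array(p)-c)); return q[:2]/q[2]
def tri(obs):
    A=np.zeros((3,3));b=np.zeros(3)
    for f,u,v in obs:
        c,r=ray(f,u,v);P=np.eye(3)-np.outer(r,r);A+=P;b+=P@c
    return np.linalg.solve(A,b)
E
python3 - <<'E'
from h import *
a=snap('scene','s0');b=snap('side','d0');w=snap('wrist','w0')
im=np.hstack([a['frame'],b['frame']]);
for d in(a,b,w):
    K,Rw,c=cam(d);print(c.round(3),Rw[:,2].round(2),K[0,0])
print(R.from_rotvec(w['s']['ee_rot']).as_matrix().round(3),w['s'])
E
```

```text
[ 0.21  -0.773  0.473] [ 0.4   0.8  -0.46] 385.0412858443063
[ 0.265 -1.118  0.547] [ 0.24  0.88 -0.41] 424.3440304856894
[0.159 0.609 0.385] [ 0.25 -0.1  -0.96] 308.1527500164217
[[-0.931  0.364 -0.   ]
 [ 0.364  0.931 -0.001]
 [-0.    -0.001 -1.   ]] {'clock': 0.1, 'joints': array([-1.30058538,  0.43515673,  0.0250023 ,  1.57398931, -0.01156543,
        1.13398431, -0.0750982 ]), 'dq': array([ 0.001184  , -0.00033115,  0.00077303, -0.00233737,  0.00013018,
       -0.00070711,  0.00106865]), 'joint_efforts': array([ 3.95325740e-03, -6.69127750e+01,  9.88452137e-01, -3.15143466e+01,
       -6.04677550e-02,  3.74454609e-02,  5.70103487e-05]), 'position': array([0.22756638, 0.58165001, 0.24482814]), 'ee_rot': array([-5.82329662e-01, -3.08705904e+00,  2.18480760e-03]), 'force': array([-0.13515326,  0.12574855,  0.27931096]), 'ft_torque': array([-0.02758371, -0.01639461,  0.00386329]), 'gripper_force': 0.0, 'width': 1.0010825449079308}
```

View pics/s0.png

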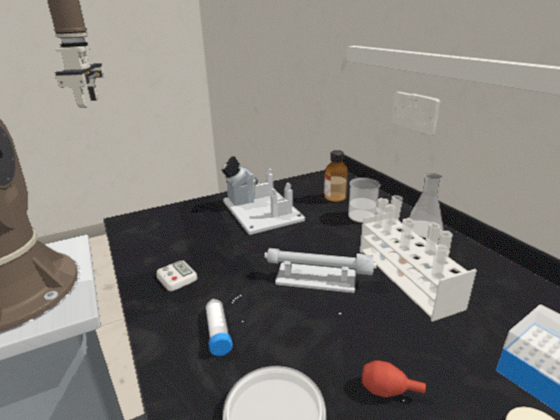

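View pics/d0.png

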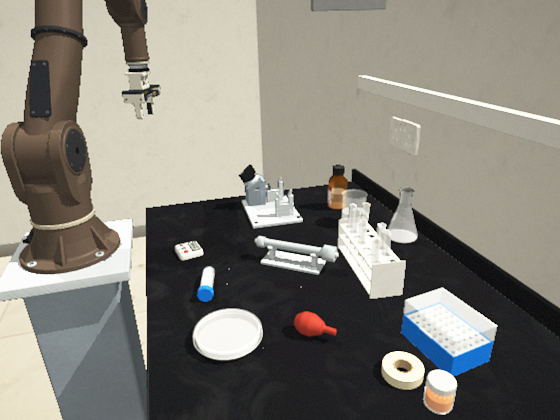

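Both views show the holder (scene about (262,205)) with its knob at the far left end, and the column on its cradle (scene (320,260)) with the wide nut to the right (365,263). Enlarged crops next.

Run:
```python
from h import *
a=cv2.imread('pics/s0.png')[148:298,210:385]; cv2.imwrite('pics/s0c.png',cv2.resize(a,None,fx=4,fy=4,interpolation=cv2.INTER_CUBIC))
a=cv2.imread('pics/d0.png')[155:280,230:345]; cv2.imwrite('pics/d0c.png',cv2.resize(a,None,fx=4.8,fy=4.8,interpolation=cv2.INTER_CUBIC))
```

```text
(no output)
```

View pics/s0c.png

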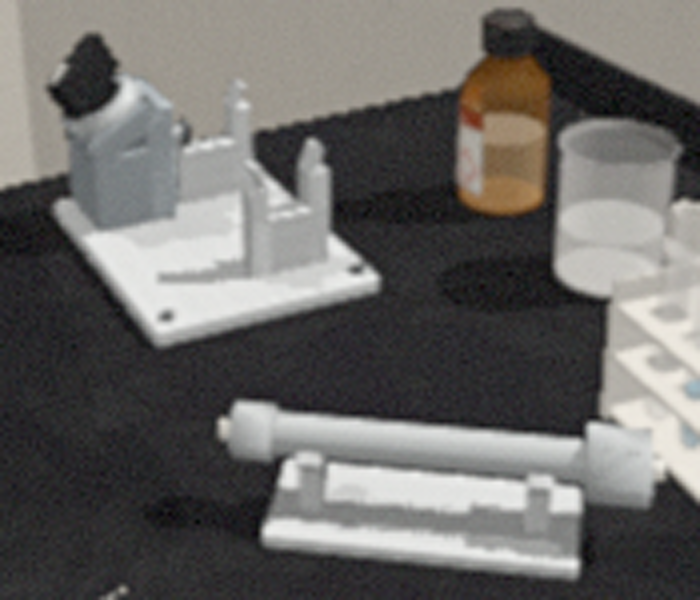

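View pics/d0c.png

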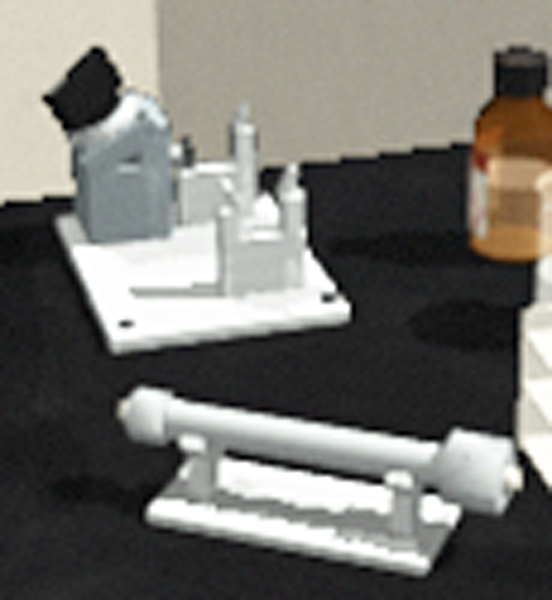

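```bash
cat > fit.py <<'E'
from h import *
from scipy.optimize import least_squares
S=lambda u,v:(210+(u+.5)/4-.5,148+(v+.5)/4-.5)
D=lambda u,v:(230+(u+.5)/4.8-.5,155+(v+.5)/4.8-.5)
A=[('s0',*S(160,333)),('d0',*D(113,343))]
for n,z,s,d in [('front',.012,(160,333),(113,343)),('right',.012,(380,280),(350,317)),('left',.012,(57,204),(60,219)),('colS',.045,(275,433),(170,415)),('colW',.045,(585,460),(440,463)),('plugS',.045,(220,429),(121,412)),('plugW',.045,(660,470),(518,480)),
 ('knobtopmid',.125,(93,75),(85,85)),('farwall-plain',.091,(312,145),(291,170)),('farwall-knob',.091,(238,85),(243,108))]:
    print(n,tri([('s0',*S(*s)),('d0',*D(*d))]).round(3),atz('s0',*S(*s),z).round(3),atz('d0',*D(*d),z).round(3))
E
python3 fit.py
```

```text
front [ 0.488 -0.054  0.017] [ 0.493 -0.042  0.012] [ 0.488 -0.047  0.012]
right [ 0.637 -0.051  0.01 ] [ 0.639 -0.049  0.012] [ 0.633 -0.06   0.012]
left [0.496 0.142 0.017] [0.5   0.154 0.012] [0.497 0.152 0.012]
colS [ 0.48  -0.22   0.053] [ 0.485 -0.21   0.045] [ 0.483 -0.206  0.045]
colW [ 0.591 -0.315  0.057] [ 0.603 -0.301  0.045] [ 0.597 -0.298  0.045]
plugS [ 0.459 -0.202  0.05 ] [ 0.462 -0.194  0.045] [ 0.46  -0.195  0.045]
plugW [ 0.627 -0.325  0.045] [ 0.628 -0.324  0.045] [ 0.627 -0.325  0.045]
knobtopmid [0.503 0.066 0.136] [0.512 0.093 0.125] [0.509 0.097 0.125]
farwall-plain [ 0.612 -0.011  0.094] [ 0.616 -0.004  0.091] [ 0.613 -0.007  0.091]
farwall-knob [0.612 0.092 0.098] [0.62  0.11  0.091] [0.618 0.112 0.091]
```

```bash
python3 -c "
from h import *
print(cam(pickle.load(open('pics/w0.pkl','rb'))), np.array(pickle.load(open('pics/w0.pkl','rb'))['mount']).round(3))"
```

```text
(array([[308.15275002,   0.        , 288.18733991],
       [  0.        , 308.15275002, 210.80687938],
       [  0.        ,   0.        ,   1.        ]]), array([[ 0.36365355,  0.89645019,  0.25324522],
       [ 0.93153127, -0.34926657, -0.10130328],
       [-0.00236326,  0.27274514, -0.96208342]]), array([0.1592582 , 0.60897536, 0.38458566])) [[ 0.001 -0.962 -0.273  0.074]
 [ 1.     0.001 -0.001  0.   ]
 [ 0.001 -0.273  0.962 -0.14 ]
 [ 0.     0.     0.     1.   ]]
```

Column: mid-shaft about (0.540,-0.256), wide end heading −38°. Holder: origin about (0.596,0.053), yaw about −3°. Moving over the holder for a close wrist view.

```bash
python3 -m creep '[[-0.0784,-0.0633,-0.014,0,0,0],[-0.0784,-0.0633,-0.014,0,0,0],[-0.0784,-0.0633,-0.014,0,0,0],[-0.0784,-0.0633,-0.014,0,0,0],[-0.0784,-0.0633,-0.014,0,0,0],[-0.0784,-0.0633,-0.014,0,0,0],[-0.0784,-0.0633,-0.014,0,0,0],[-0.0784,-0.0633,-0.014,0,0,0],[-0.0784,-0.0633,-0.014,0,0,0],[-0.0784,-0.0633,-0.014,0,0,0],[-0.0784,-0.0633,-0.014,0,0,0],[-0.0784,-0.0633,-0.014,0,0,0],[-0.0784,-0.0633,-0.014,0,0,0],[-0.0784,-0.0633,-0.014,0,0,0],[-0.0784,-0.0633,-0.014,0,0,0],[-0.0784,-0.0633,-0.014,0,0,0],[0,0,0,0,0,0],[0,0,0,0,0,0],[0,0,0,0,0,0]]' -1
python3 - <<'E'
from h import *
d=snap('wrist','w1'); print(d['s']['position'],d['s']['joints'].round(3),R.from_rotvec(d['s']['ee_rot']).as_matrix().round(3))
cv2.imwrite('pics/w1b.png',cv2.resize(cv2.imread('pics/w1.png'),(800,600),interpolation=cv2.INTER_CUBIC))
E
```

```text
clock: 1.73
position: [0.547, 0.0225, 0.3347]
ee_rot: [-0.583, -3.086, -0.0]
force: [-0.1, 0.2, 0.5]
width: 1.0
gripper_force: 0.0
[0.54699742 0.02246036 0.33465382] [-0.432  0.246  0.377  1.647 -0.095  1.267  1.16 ] [[-0.931  0.365 -0.001]
 [ 0.365  0.931  0.   ]
 [ 0.001  0.    -1.   ]]
```

View pics/w1b.png

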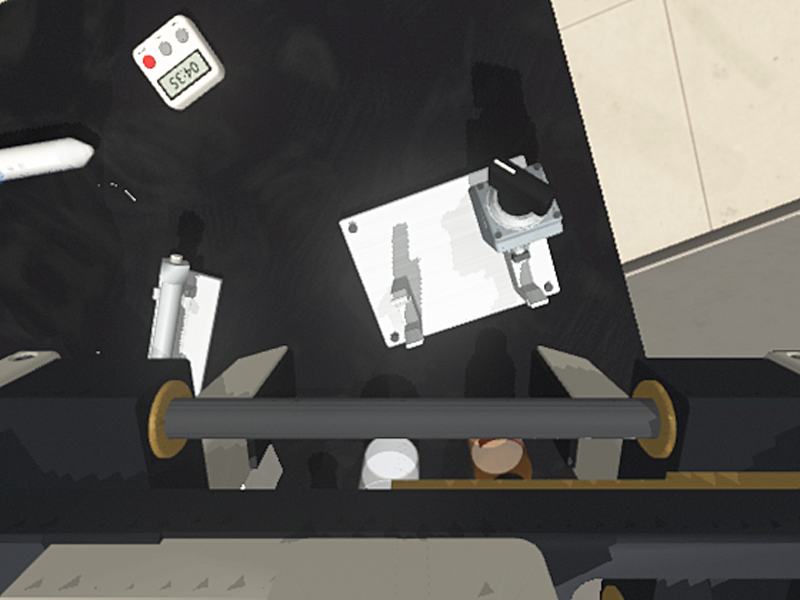

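The wrist view shows the holder with corners at about (340,220), (388,346), (559,291), the knob at (520,185), and the column's small end at (176,258). Enlarging the holder.

Run:
```python
from h import *
a=cv2.imread('pics/w1.png')[103:248,230:402]; cv2.imwrite('pics/w1c.png',cv2.resize(a,None,fx=4,fy=4,interpolation=cv2.INTER_CUBIC))
```

```text
(no output)
```

View pics/w1c.png

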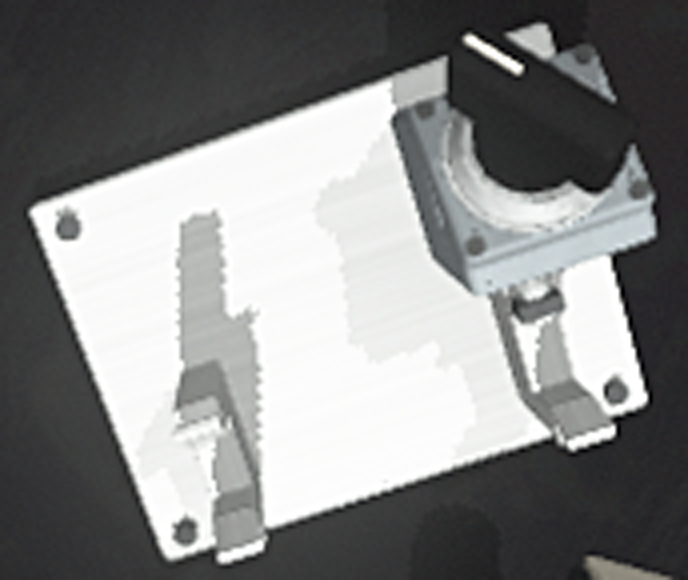

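```bash
cat > fit2.py <<'E'
from h import *
from scipy.optimize import least_squares
W=lambda u,v:(230+(u+.5)/4-.5,103+(v+.5)/4-.5)
S=lambda u,v:(210+(u+.5)/4-.5,148+(v+.5)/4-.5)
D=lambda u,v:(230+(u+.5)/4.8-.5,155+(v+.5)/4.8-.5)
a=.091;b=.012
# model pt (bx = base x offset flag), pixel
O=[('w1',(0,-.1,b),1,W(32,210)),('w1',(.15,-.1,b),1,W(168,558)),('w1',(.15,.1,b),1,W(648,400)),
('w1',(.02,-.068,a),0,W(220,548)),('w1',(.02,-.052,a),0,W(266,535)),('w1',(.02,.052,a),0,W(568,433)),('w1',(.02,.068,a),0,W(614,423)),
('w1',(.01,-.068,.076),0,W(216,500)),('w1',(.01,.052,.076),0,W(548,402)),
('s0',(0,-.1,b),1,S(160,333)),('s0',(.15,-.1,b),1,S(380,280)),('d0',(0,-.1,b),1,D(113,343)),('d0',(.15,-.1,b),1,D(350,317))]
def f(p,full=0):
    r=[]
    c,s=np.cos(p[2]),np.sin(p[2])
    for n,m,k,px in O:
        x=m[0]+(p[3] if k else 0); y=m[1]
        e=proj(n,[p[0]+c*x-s*y,p[1]+s*x+c*y,m[2]])-px
        r+=list(e*(1 if n=='w1' else .5))
    return np.array(r)
q=least_squares(f,[.597,.053,-.05,-.1],loss='soft_l1'); p=q.x
print(p.round(4),np.degrees(p[2])); print(f(p).reshape(-1,2).round(1))
def H(m): c,s=np.cos(p[2]),np.sin(p[2]); return [p[0]+c*m[0]-s*m[1],p[1]+s*m[0]+c*m[1],m[2]]
if __name__=='__main__':
    # knob line on top
    ax=np.array([-np.sin(np.radians(28)),0,np.cos(np.radians(28))])
    for u in[(467,40),(520,70)]:
        c,r=ray('w1',*W(*u)); n=np.array([np.cos(p[2])*ax[0],np.sin(p[2])*ax[0],ax[2]])
        o=np.array(H((-.075,.066,.088)))+n*.0435; X=c+r*(n@(o-c))/(n@r)
        d=X-o; ex=np.array([np.cos(p[2])*ax[2],np.sin(p[2])*ax[2],-ax[0]]);ey=[-np.sin(p[2]),np.cos(p[2]),0]
        print('knob line',d@ex,d@ey)
    for u in [(176,258),(175,270)]: print('col small',atz('w1',u[0]*.7,u[1]*.7,.045))
    print('bottle',atz('s0',*S(502,205),0),'beaker',atz('s0',*S(608,265),0))
E
python3 fit2.py
```

```text
[ 0.5977  0.059  -0.0367 -0.1036] -2.102273616995874
[[-0.7 -1.5]
 [ 0.   0.8]
 [ 1.4  0.6]
 [-0.3  0.5]
 [-0.4 -0. ]
 [ 0.2  0.6]
 [ 0.7 -0.8]
 [-1.6  2. ]
 [ 0.3 -1.5]
 [-1.  -0.3]
 [-0.4 -0.7]
 [ 0.  -0.8]
 [ 0.2 -1.3]]
knob line -0.015114548003282732 -0.01587453314918537
knob line -0.0014958124482874991 -0.0056279434697076485
col small [ 0.46569723 -0.19551871  0.045     ]
col small [ 0.47593509 -0.20247075  0.045     ]
bottle [0.77906031 0.02164416 0.        ] beaker [ 0.7880817  -0.08518757  0.        ]
```

Fit is consistent to about 1 px: holder (0.598,0.059), yaw −2.1°. The knob bar appears turned ~45° clockwise already. Going to the column, turning the tool −197°.

```bash
python3 -m creep '[[-0.0313,-0.0926,0,0,0,0],[-0.0313,-0.0926,0,0,0,0],[-0.0313,-0.0926,0,0,0,0],[-0.0313,-0.0926,0,0,0,0],[-0.0313,-0.0926,0,0,0,0],[-0.0313,-0.0926,0,0,0,0],[-0.0313,-0.0926,0,0,0,0],[0,0,0,0,0,0.0585],[0,0,0,0,0,0.0585],[0,0,0,0,0,0.0585],[0,0,0,0,0,0.0585],[0,0,0,0,0,0.0585],[0,0,0,0,0,0.0585],[0,0,0,0,0,0.0585],[0,0,0,0,0,0.0585],[0,0,0,0,0,0.0585],[0,0,0,0,0,0.0585],[0,0,0,0,0,0.0585],[0,0,0,0,0,0.0585],[0,0,0,0,0,0.0585]]' -1
python3 -m creep '[[0,0,0.02,0,0,0.0585],[0,0,0.02,0,0,0.0585],[0,0,0.02,0,0,0.0585],[0,0,0.02,0,0,0.0585],[0,0,0.02,0,0,0.0585],[0,0,0.02,0,0,0.0585],[0,0,0.02,0,0,0.0585],[0,0,0.02,0,0,0.0585],[0,0,0.02,0,0,0.0585],[0,0,0.02,0,0,0.0585],[0,0,0.02,0,0,0.0585],[0,0,0.02,0,0,0.0585],[0,0,0.02,0,0,0.0585],[0,0,0.02,0,0,0.0585],[0,0,0.02,0,0,0.0585],[0,0,0,0,0,0],[0,0,0,0,0,0]]' -1
python3 - <<'E'
from h import *
d=snap('wrist','w2'); print(d['s']['position'],d['s']['joints'].round(3),R.from_rotvec(d['s']['ee_rot']).as_matrix().round(3))
e=np.array([.788,-.616]);o=np.array([.540,-.256])
for t in(-.1,-.075,.075,.105):print(t,proj('w2',[*(o+t*e),.045]).round(0))
E
```

```text
clock: 3.45
position: [0.535, -0.249, 0.3347]
ee_rot: [-2.615, -1.738, -0.001]
force: [-0.5, -0.3, -0.6]
width: 1.001
gripper_force: 0.0
clock: 4.87
position: [0.5347, -0.2496, 0.2145]
ee_rot: [-2.973, 1.012, 0.003]
force: [-0.3, -0.6, 0.8]
width: 1.001
gripper_force: 0.0
[ 0.53470922 -0.2496291   0.21445471] [-0.404  0.69   1.25   1.759 -0.698  1.224 -1.188] [[ 0.792 -0.61  -0.001]
 [-0.61  -0.792  0.001]
 [-0.002 -0.    -1.   ]]
-0.1 [289. 278.]
-0.075 [289. 257.]
0.075 [291. 112.]
0.105 [291.  79.]
```

View pics/w2.png

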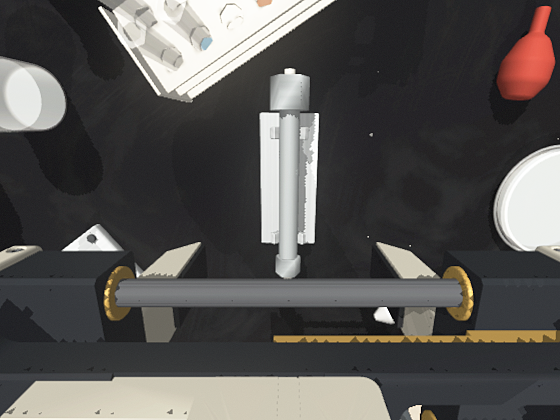

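The column lies straight up the picture's middle (shaft from (290,113) to (288,255)), within 1–2 mm of my estimate. Descend and grip.

```bash
python3 -m creep '[[0,0.004,0.0535,0,0,0],[0,0,0.0535,0,0,0],[0,0,0.0535,0,0,0],[0,0,0.0535,0,0,0],[0,0,0.0535,0,0,0],[0,0,0.0535,0,0,0],[0,0,0.0535,0,0,0],[0,0,0.0246,0,0,0],[0,0,0.0246,0,0,0],[0,0,0,0,0,0],[0,0,0,0,0,0]]' -1
python3 -m creep '[[0,0,0,0,0,0],[0,0,0,0,0,0],[0,0,0,0,0,0],[0,0,0,0,0,0],[0,0,0,0,0,0],[0,0,0,0,0,0],[0,0,0,0,0,0],[0,0,0,0,0,0],[0,0,0,0,0,0],[0,0,0,0,0,0],[0,0,0,0,0,0],[0,0,0,0,0,0]]' 1 40
python3 -c "
from h import *
print(arm.observe()['joints'].round(3))"
```

```text
clock: 5.83
position: [0.5339, -0.2528, 0.0463]
ee_rot: [-2.972, 1.019, -0.001]
force: [-0.2, -0.5, 1.3]
width: 1.001
gripper_force: 0.0
clock: 6.83
position: [0.5354, -0.2504, 0.0457]
ee_rot: [-2.968, 1.017, -0.001]
force: [4.4, 6.1, 2.9]
width: 0.207
gripper_force: 40.0
[-0.286  0.863  1.034  1.904 -0.934  0.954 -1.024]
```

```bash
python3 -m creep '[[0,0,-0.03,0,0,0],[0,0,-0.0575,0,0,0],[0,0,-0.0875,0,0,0],[0,0,-0.0875,0,0,0],[0,0,-0.0875,0,0,0],[0,0,-0.0875,0,0,0],[0,0,0,0,0,0],[0,0,0,0,0,0]]'
python3 -m creep '[[0,0,0,0,0,-0.0582],[0,0,0,0,0,-0.0582],[0,0,0,0,0,-0.0582],[0,0,0,0,0,-0.0582],[0,0,0,0,0,-0.0582],[0,0,0,0,0,-0.0582],[0,0,0,0,0,-0.0582],[0,0,0,0,0,-0.0582],[0,0,0,0,0,-0.0582],[0,0,0,0,0,-0.0582],[0,0,0,0,0,-0.0582],[0,0,0,0,0,-0.0582],[0,0,0,0,0,-0.0582],[0,0,0,0,0,-0.0582],[0,0,0,0,0,-0.0582],[0,0,0,0,0,-0.0582],[0,0,0,0,0,-0.0582],[0,0,0,0,0,-0.0582],[0,0,0,0,0,0],[0,0,0,0,0,0]]'
python3 -c "
from h import *
s=arm.observe();print(s['joints'].round(3),R.from_rotvec(s['ee_rot']).as_matrix().round(3),s['width'],s['position'])"
```

```text
clock: 7.5
position: [0.5338, -0.2535, 0.2226]
ee_rot: [-2.971, 1.021, -0.005]
force: [-0.1, 0.3, -2.7]
width: 0.206
gripper_force: 40.0
clock: 9.17
position: [0.5327, -0.2524, 0.2194]
ee_rot: [-2.267, -2.172, 0.001]
force: [-0.7, 0.3, -1.4]
width: 0.207
gripper_force: 40.0
[-0.094  0.446  0.639  1.733 -0.299  1.064  0.603] [[ 0.043  0.999 -0.002]
 [ 0.999 -0.043  0.001]
 [ 0.001 -0.002 -1.   ]] 0.20650485841021346 [ 0.5326857  -0.25237299  0.21941269]
```

```bash
python3 -m creep '[[0.0956,0.0152,0,0,0,0],[0.0956,0.0152,0,0,0,0],[0.0956,0.0152,0,0,0,0],[0.0956,0.0152,0,0,0,0],[0.0956,0.0152,0,0,0,0],[0.0956,0.0152,0,0,0,0],[0.0956,0.0152,0,0,0,0],[0.0956,0.0152,0,0,0,0],[0,0,0,0,0,0],[0,0,0,0,0,0],[0,0,0,0,0,0]]'
python3 - <<'E'
from h import *
d=snap('wrist','w3');snap('scene','s3'); s=d['s'];print(s['position'],s['joints'].round(3),R.from_rotvec(s['ee_rot']).as_matrix().round(3))
cv2.imwrite('pics/w3c.png',cv2.resize(d['frame'][0:290,190:480,::-1],None,fx=2,fy=2,interpolation=cv2.INTER_CUBIC))
E
```

```text
clock: 10.08
position: [0.5935, 0.051, 0.2199]
ee_rot: [-2.266, -2.175, 0.003]
force: [0.4, -0.0, -2.7]
width: 0.204
gripper_force: 40.0
[0.59346172 0.0509831  0.21989788] [-0.594  0.449  0.601  1.715 -0.283  1.067  0.059] [[ 0.041  0.999 -0.001]
 [ 0.999 -0.041 -0.001]
 [-0.001 -0.001 -1.   ]]
```

View pics/w3c.png

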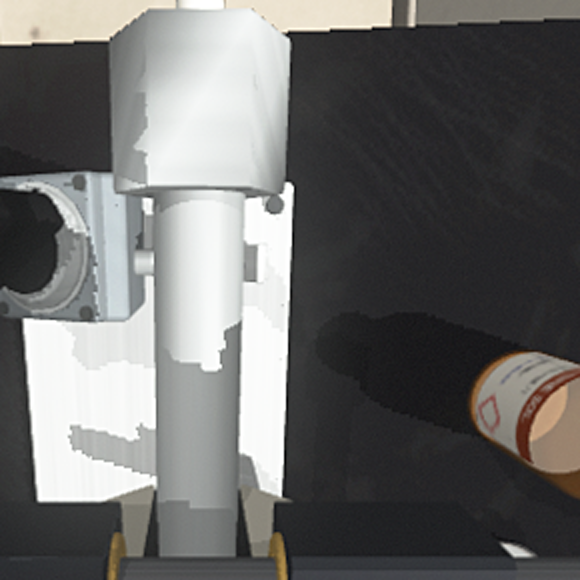

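The held column is over the holder, wide nut away at the top (200,100), knob and housing at left, clamp jaw stub and far wall (258,263) seen either side of the shaft. Checking the alignment numerically.

Run:
```python
from fit2 import *
C=lambda u:((np.array(u)+.5)/2-.5)+[190,0]
for n,m,u in [('base+x+y',(.0464,.1,.012),(294,182)),('base+x-y bottom',(.0464,-.1,.012),(283,500)),('base-x',(-.1036,-.1,.012),(36,502)),('wall+y',(.02,.068,.091),(264,246)),('wall-y',(.02,.052,.091),(264,283)),('housing',(-.037,.036,.101),(142,320)),('knobaxis',(-.075-.0435*.469,.066,.088+.0435*.883),(10,240))]:
    q=proj('w3',H(m)); print(n,q.round(1),C(u),(C(u)-q).round(1))
s=pickle.load(open('pics/w3.pkl','rb'))['s']; Rm=R.from_rotvec(s['ee_rot']).as_matrix()
for t in (0.008+.075,.008+.105): print('col',(proj('w3',s['position']+Rm@[t,0,0])-[190,0])*2+.5)
```

```text
[ 0.5977  0.059  -0.0367 -0.1036] -2.102273616995874
[[-0.7 -1.5]
 [ 0.   0.8]
 [ 1.4  0.6]
 [-0.3  0.5]
 [-0.4 -0. ]
 [ 0.2  0.6]
 [ 0.7 -0.8]
 [-1.6  2. ]
 [ 0.3 -1.5]
 [-1.  -0.3]
 [-0.4 -0.7]
 [ 0.  -0.8]
 [ 0.2 -1.3]]
base+x+y [335.9  88.9] [336.75  90.75] [0.8 1.9]
base+x-y bottom [329.6 262.6] [331.25 249.75] [  1.6 -12.9]
base-x [207.9 262.9] [207.75 250.75] [ -0.2 -12.1]
wall+y [316.7 120. ] [321.75 122.75] [5.  2.8]
wall-y [316.3 139.6] [321.75 141.25] [5.4 1.7]
housing [248.6 160.1] [260.75 159.75] [12.2 -0.4]
knobaxis [162.4 123. ] [194.75 119.75] [32.3 -3.2]
col [196.86749019 202.44259813]
col [196.97170564  44.13564962]
```

Predictions match the base edge within 1–2 px. Descending into the seats, slowing at the end.

```bash
python3 -m creep '[[0,0.004,0.047,0,0,0],[0,0,0.047,0,0,0],[0,0,0.047,0,0,0],[0,0,0.047,0,0,0],[0,0,0.047,0,0,0],[0,0,0.03,0,0,0],[0,0,0.03,0,0,0],[0,0,0.02,0,0,0],[0,0,0.02,0,0,0],[0,0,0.02,0,0,0],[0,0,0.01,0,0,0],[0,0,0,0,0,0],[0,0,0,0,0,0]]'
python3 -m creep '[[0,0,0.004,0,0,0],[0,0,0.004,0,0,0],[0,0,0.004,0,0,0],[0,0,0,0,0,0],[0,0,0,0,0,0]]'
python3 -c "
from h import *
s=arm.observe();print(s['joints'].round(3),s['ft_torque'],s['position'])"
```

```text
clock: 11.27
position: [0.5958, 0.0511, 0.0749]
ee_rot: [2.264, 2.178, 0.0]
force: [0.4, 0.3, -3.2]
width: 0.206
gripper_force: 40.0
clock: 11.68
position: [0.5958, 0.0512, 0.07]
ee_rot: [2.263, 2.178, 0.001]
force: [1.3, 0.6, -2.3]
width: 0.208
gripper_force: 40.0
[-0.512  0.626  0.497  1.849 -0.413  0.77   0.168] [-0.13984936 -0.20107263  0.06539601] [0.59583555 0.05118767 0.06999058]
```

```bash
python3 -m creep '[[0,0,0.004,0,0,0],[0,0,0.004,0,0,0],[0,0,0.004,0,0,0],[0,0,0.003,0,0,0],[0,0,0,0,0,0],[0,0,0,0,0,0]]'
python3 -m creep '[[0,0,0.0015,0,0,0],[0,0,0.0015,0,0,0],[0,0,0,0,0,0]]'
```

```text
clock: 12.18
position: [0.5957, 0.0511, 0.0638]
ee_rot: [2.264, 2.178, 0.0]
force: [1.6, 0.0, -2.1]
width: 0.206
gripper_force: 40.0
clock: 12.43
position: [0.5957, 0.051, 0.0627]
ee_rot: [2.264, 2.178, 0.0]
force: [2.3, -0.8, -1.7]
width: 0.203
gripper_force: 40.0
```

```bash
python3 -m creep '[[0,0,0.0015,0,0,0],[0,0,0.0015,0,0,0],[0,0,0,0,0,0]]'
python3 -m creep '[[0,0,0,0,0,0],[0,0,0,0,0,0],[0,0,0,0,0,0],[0,0,0,0,0,0],[0,0,0,0,0,0],[0,0,0,0,0,0],[0,0,0,0,0,0],[0,0,0,0,0,0],[0,0,0,0,0,0],[0,0,0,0,0,0]]' -1
python3 -c "
from h import *
snap('scene','s4')"
```

```text
clock: 12.68
position: [0.5958, 0.051, 0.0625]
ee_rot: [-2.264, -2.178, -0.001]
force: [-1.9, -0.5, 9.6]
width: 0.209
gripper_force: 40.0
clock: 13.52
position: [0.5956, 0.0511, 0.0614]
ee_rot: [-2.264, -2.178, -0.0]
force: [0.1, 0.0, 0.5]
width: 0.88
gripper_force: 0.0
```

```bash
python3 -m creep '[[0,0,-0.03,0,0,0],[0,0,-0.06,0,0,0],[0,0,-0.08,0,0,0],[0,0,-0.08,0,0,0],[0,0,-0.08,0,0,0],[0,0,-0.08,0,0,0],[0,0,-0.08,0,0,0],[0,-0.08,0,0,0,0],[0,-0.08,0,0,0,0],[0,-0.08,0,0,0,0],[0,0,0,0,0,0],[0,0,0,0,0,0],[0,0,0,0,0,0]]' -1
python3 - <<'E'
from h import *
d=snap('wrist','w5'); s=d['s'];print(s['position'],s['joints'].round(3),R.from_rotvec(s['ee_rot']).as_matrix().round(3))
cv2.imwrite('pics/w5c.png',cv2.resize(d['frame'][20:270,200:460,::-1],None,fx=2.4,fy=2.4,interpolation=cv2.INTER_CUBIC))
E
```

```text
clock: 14.65
position: [0.5001, 0.0549, 0.2585]
ee_rot: [2.263, 2.178, 0.003]
force: [0.3, -0.4, -0.2]
width: 1.0
gripper_force: 0.0
[0.50014872 0.05491478 0.25846635] [-0.731  0.24   0.64   1.885 -0.164  1.067 -0.064] [[ 0.038  0.999  0.002]
 [ 0.999 -0.038  0.001]
 [ 0.001  0.002 -1.   ]]
```

View pics/w5c.png

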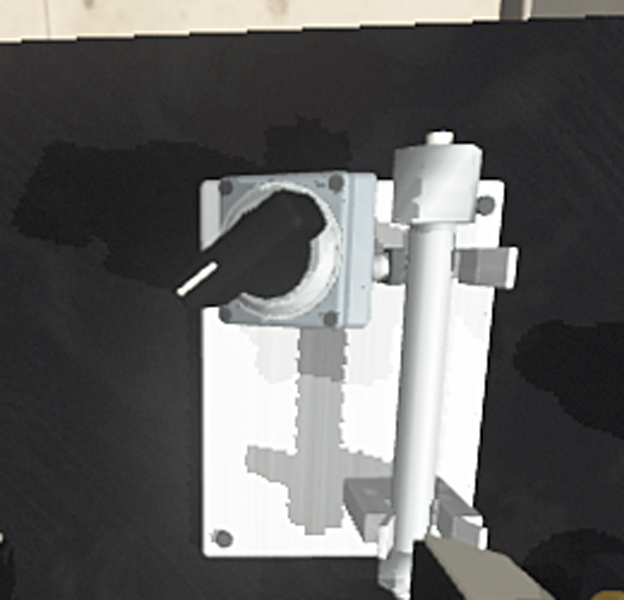

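The column lies in both seats, wide nut at the knob end. The knob's white line runs from (180,292) to (215,265), so the bar is turned. Computing its angle and the grip pose.

```bash
cat > k.py <<'E'
from fit2 import *
C=lambda u:((np.array(u)+.5)/2.4-.5)+[200,20]
t=np.radians(28); Rh=R.from_euler('z',p[2]).as_matrix()
n=Rh@[-np.sin(t),0,np.cos(t)]; ex=Rh@[np.cos(t),0,np.sin(t)]; ey=Rh@[0,1,0]
K0=np.array(H((-.075,.066,.088)))
if __name__=='__main__':
    o=K0+n*.0435
    for u in [(180,292),(215,265),(170,285),(195,305),(320,198),(268,192),(325,228)]:
        c,r=ray('w5',*C(u)); X=c+r*(n@(o-c))/(n@r); d=X-o; print(u,(1e3*d@ex).round(1),(1e3*d@ey).round(1))
    print('proj top centre',(proj('w5',o)-[200,20])*2.4,'base',(proj('w5',K0)-[200,20])*2.4)
    print('base corners',[((proj('w5',H(m))-[200,20])*2.4).round(0) for m in [(-.1036,.1,.012),(.0464,.1,.012),(-.1036,-.1,.012)]])
    print(K0,n)
E
python3 k.py|tail -11
```

```text
[ 0.2 -1.3]]
(180, 292) -15.4 -15.2
(215, 265) -0.8 -5.4
(170, 285) -19.6 -12.8
(195, 305) -9.1 -19.7
(320, 198) 37.7 15.9
(268, 192) 19.3 18.4
(325, 228) 39.8 6.6
proj top centre [216.28291218 248.41955994] base [266.19016849 248.34620925]
base corners [array([198., 176.]), array([504., 176.]), array([200., 554.])]
[0.5251834 0.1277381 0.088    ] [-0.46915558  0.0172218   0.88294759]
```

Run:
```python
from k import *
q=[]
for a,b in [((467,40),(180,292)),((520,70),(215,265))]:
    X=tri([('w1',*W(*a)),('w5',*C(b))]); d=X-K0; q.append(d); print(X.round(4),'knob frame mm',(1e3*np.array([d@ex,d@ey,d@n])).round(1))
o=K0
def pr(f,S): 
    for s in S: print(f, s, (proj(f,K0+ex*s[0]*1e-3+ey*s[1]*1e-3+n*s[2]*1e-3)).round(1))
# sleeve/bar segmentation: dark pixels in w5, w1, compare with bar model silhouettes
def mask(f):
    im=cv2.imread(f'pics/{f}.png'); return im.max(2)<45
def model(f,c,phi,dz):
    P=[]
    b=np.array([np.sin(phi),np.cos(phi)]);w=np.array([b[1],-b[0]])
    for l in(-28,28):
        for v in(-8,8):
            for z in(12,43.5):
                xy=np.array(c)+b*l+w*v; P.append(proj(f,K0+(ex*xy[0]+ey*xy[1]+n*(z+dz))*1e-3))
    m=np.zeros((420,560),np.uint8); cv2.fillConvexPoly(m,cv2.convexHull(np.array(P,np.float32)).astype(np.int32),1); return m
h=cv2.imread('pics/w5.png')
for c,phi,dz in [((0,0),np.radians(56),0),((7,0),np.radians(56),0)]:
    m=model('w5',c,phi,dz); cn,_=cv2.findContours(m,0,1); cv2.drawContours(h,cn,-1,(0,0,255) if c[0]==0 else (0,255,0),1)
h2=cv2.imread('pics/w1.png')
for c,phi,dz in [((0,0),np.radians(56),0),((7,0),np.radians(56),0)]:
    m=model('w1',c,phi,dz); cn,_=cv2.findContours(m,0,1); cv2.drawContours(h2,cn,-1,(0,0,255) if c[0]==0 else (0,255,0),1)
out=np.hstack([cv2.resize(h[85:165,260:360],None,fx=4,fy=4),cv2.resize(h2[95:175,325:425],None,fx=4,fy=4)])
cv2.imwrite('pics/ov.png',cv2.convertScaleAbs(out,alpha=1,beta=30))
```

```text
[ 0.5977  0.059  -0.0367 -0.1036] -2.102273616995874
[[-0.7 -1.5]
 [ 0.   0.8]
 [ 1.4  0.6]
 [-0.3  0.5]
 [-0.4 -0. ]
 [ 0.2  0.6]
 [ 0.7 -0.8]
 [-1.6  2. ]
 [ 0.3 -1.5]
 [-1.  -0.3]
 [-0.4 -0.7]
 [ 0.  -0.8]
 [ 0.2 -1.3]]
[0.4907 0.1136 0.1169] knob frame mm [-16.4 -15.4  41.4]
[0.5036 0.1231 0.1244] knob frame mm [-1.8 -5.4 42.1]
```

View pics/ov.png

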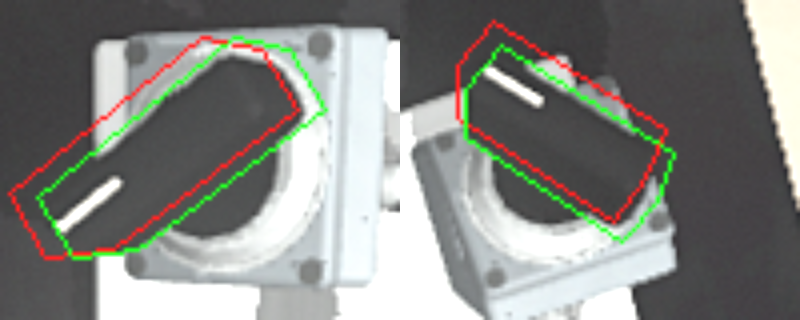

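The overlay shows the model bar at the right angle (56°). The real bar sits some 6 mm toward +x of the nominal axis (close to the green outline), so I use that as the grip centre.

```bash
cat > g.py <<'E'
from k import *
import sys
def goal(up,phi=55,c=(5.5,-1.5)):
    f=np.radians(phi); y=-(np.cos(f)*ex-np.sin(f)*ey); z=-n; x=np.cross(y,z)
    return K0+ex*c[0]*1e-3+ey*c[1]*1e-3+n*up*1e-3, np.c_[x,y,z]
def delta(up,phi=55,c=(5.5,-1.5)):
    s=arm.observe(); A=R.from_rotvec(s['ee_rot']); T,B=goal(up,phi,c)
    rv=(A.inv()*R.from_matrix(B)).as_rotvec()
    print('rot units',(np.degrees(rv)/120).round(4),'deg',np.degrees(np.linalg.norm(rv)).round(1),'| shift(goal frame) units',(B.T@(T-s['position'])/.4).round(4),'now frame',(A.as_matrix().T@(T-s['position'])/.4).round(4))
    print('goal',T.round(4),'pos',s['position'].round(4),'q',s['joints'].round(2),'F',s['force'].round(1),'M',s['ft_torque'].round(2),s['width'],s['clock'])
E
python3 -c "
from g import *
delta(110)"|tail -2
```

```text
rot units [-0.1317 -0.2528 -1.0181] deg 126.9 | shift(goal frame) units [0.009  0.2269 0.1265] now frame [ 0.1805 -0.0626  0.1763]
goal [0.4784 0.128  0.1877] pos [0.5005 0.0548 0.2582] q [-0.73  0.24  0.64  1.88 -0.16  1.07 -0.06] F [0.4 0.4 0.5] M [-0.06  0.02 -0.02] 1.0033812441064769 14.7
```

```bash
python3 -m creep '[[0,0,0,-0.0073,-0.014,-0.0566],[0,0,0,-0.0073,-0.014,-0.0566],[0,0,0,-0.0073,-0.014,-0.0566],[0,0,0,-0.0073,-0.014,-0.0566],[0,0,0,-0.0073,-0.014,-0.0566],[0,0,0,-0.0073,-0.014,-0.0566],[0,0,0,-0.0073,-0.014,-0.0566],[0,0,0,-0.0073,-0.014,-0.0566],[0,0,0,-0.0073,-0.014,-0.0566],[0,0,0,-0.0073,-0.014,-0.0566],[0,0,0,-0.0073,-0.014,-0.0566],[0,0,0,-0.0073,-0.014,-0.0566],[0,0,0,-0.0073,-0.014,-0.0566],[0,0,0,-0.0073,-0.014,-0.0566],[0,0,0,-0.0073,-0.014,-0.0566],[0,0,0,-0.0073,-0.014,-0.0566],[0,0,0,-0.0073,-0.014,-0.0566],[0,0,0,-0.0073,-0.014,-0.0566],[0,0,0,0,0,0],[0,0,0,0,0,0]]' -1
python3 -c "
from g import *
delta(110)"|tail -2
```

```text
clock: 16.37
position: [0.5002, 0.0542, 0.2576]
ee_rot: [-0.751, 2.566, -0.211]
force: [0.4, -0.1, -1.2]
width: 0.999
gripper_force: 0.0
rot units [ 0.0004 -0.0017 -0.0021] deg 0.3 | shift(goal frame) units [0.0069 0.2274 0.1257] now frame [0.0075 0.2272 0.1259]
goal [0.4784 0.128  0.1877] pos [0.5002 0.0542 0.2576] q [-0.79 -0.04  0.45  2.26  0.4   0.49  1.49] F [ 0.4 -0.1 -1.2] M [ 0.07  0.58 -0.04] 0.9991183812083398 16.3667
```

```bash
python3 -m creep '[[0.0025,0.0757,0.0415,0,0,0],[0.0025,0.0757,0.0415,0,0,0],[0.0025,0.0757,0.0415,0,0,0],[0,0,0,0,0,0],[0,0,0,0,0,0]]' -1
python3 - <<'E' | tail -6
from g import *
delta(34)
d=snap('wrist','w6')
h=d['frame'][:,:,::-1].copy()
T,B=goal(0)
for cc,col in [((5.5,-1.5),(0,255,0)),((0,0),(0,0,255))]:
  P=[]; f=np.radians(55); b=np.array([np.sin(f),np.cos(f)]);w=np.array([b[1],-b[0]])
  for l in(-28,28):
    for v in(-8,8):
      for z in (12,43.5):
        xy=np.array(cc)+b*l+w*v; P.append(proj('w6',K0+(ex*xy[0]+ey*xy[1]+n*z)*1e-3))
  cv2.polylines(h,[cv2.convexHull(np.array(P,np.float32)).astype(np.int32)],True,col,1)
cv2.imwrite('pics/w6o.png',cv2.resize(h[60:290,130:430],None,fx=2.6,fy=2.6,interpolation=cv2.INTER_NEAREST))
E
```

```text
clock: 16.78
position: [0.4771, 0.1294, 0.187]
ee_rot: [-0.759, 2.566, -0.212]
force: [0.4, 0.3, 0.5]
width: 1.002
gripper_force: 0.0
 [-1.  -0.3]
 [-0.4 -0.7]
 [ 0.  -0.8]
 [ 0.2 -1.3]]
rot units [ 0.0007 -0.0023  0.0007] deg 0.3 | shift(goal frame) units [-0.001  -0.005   0.1899] now frame [-0.0019 -0.0053  0.1899]
goal [0.514  0.1266 0.1206] pos [0.4771 0.1294 0.187 ] q [-0.9   0.1   0.37  2.35  0.69  0.35  1.  ] F [0.4 0.3 0.5] M [ 0.04  0.59 -0.03] 1.0023558887184123 16.7833
```

View pics/w6o.png

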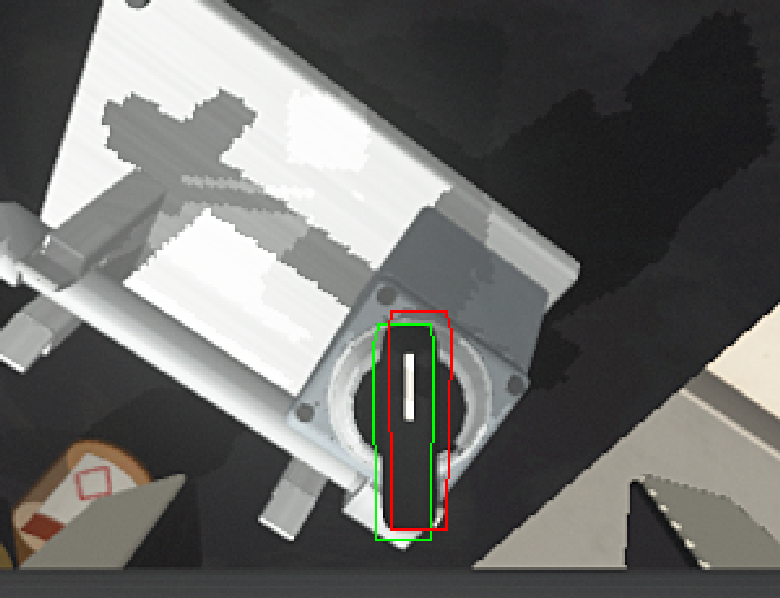

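Bar is aligned vertically with centre line at x≈410, between the two outlines, so the centre is about (3,-1.5) mm. Going down on it and gripping.

```bash
python3 -m creep '[[0.003,-0.002,0.038,0,0,0],[0,0,0.038,0,0,0],[0,0,0.038,0,0,0],[0,0,0.038,0,0,0],[0,0,0.02,0,0,0],[0,0,0.018,0,0,0],[0,0,0,0,0,0],[0,0,0,0,0,0]]' -1
python3 -c "
from g import *
delta(34,c=(3.2,-1.5))"|tail -2
python3 -m creep '[[0,0,0,0,0,0],[0,0,0,0,0,0],[0,0,0,0,0,0],[0,0,0,0,0,0],[0,0,0,0,0,0],[0,0,0,0,0,0],[0,0,0,0,0,0],[0,0,0,0,0,0],[0,0,0,0,0,0],[0,0,0,0,0,0],[0,0,0,0,0,0],[0,0,0,0,0,0]]' 1 40
python3 -c "
from g import *
delta(34,c=(3.2,-1.5))"|tail -2
```

```text
clock: 17.5
position: [0.5133, 0.1246, 0.1213]
ee_rot: [-0.755, 2.564, -0.212]
force: [-0.9, -0.1, 0.9]
width: 0.999
gripper_force: 0.0
rot units [ 0.0001 -0.0011 -0.0005] deg 0.1 | shift(goal frame) units [0.0011 0.0073 0.0023] now frame [0.0011 0.0073 0.0023]
goal [0.512  0.1267 0.1195] pos [0.5133 0.1246 0.1213] q [-0.85  0.31  0.42  2.37  1.04  0.12  0.66] F [-0.9 -0.1  0.9] M [ 0.09  0.56 -0.04] 0.9987197208948686 17.5
clock: 18.5
position: [0.512, 0.1259, 0.1205]
ee_rot: [-0.759, 2.563, -0.21]
force: [-9.2, 9.7, -0.9]
width: 0.181
gripper_force: 7.0
rot units [ 0.0012 -0.0011  0.0008] deg 0.2 | shift(goal frame) units [-0.0001  0.0024  0.0021] now frame [-0.0001  0.0024  0.0021]
goal [0.512  0.1267 0.1195] pos [0.512  0.1259 0.1205] q [-0.85  0.31  0.42  2.37  1.04  0.12  0.66] F [-9.2  9.7 -0.9] M [2.19 2.63 1.09] 0.18140639640201958 18.5
```

```bash
python3 -m creep '[[0,0.0045,0,0,0,0],[0,0,0,0,0,0],[0,0,0,0,0,0.03],[0,0,0,0,0,0.03],[0,0,0,0,0,0.03],[0,0,0,0,0,0.03],[0,0,0,0,0,0]]' 1 40
python3 -c "
from g import *
delta(34,c=(3.2,-1.5),phi=69.4)"|tail -2
```

```text
clock: 19.08
position: [0.5116, 0.1266, 0.1203]
ee_rot: [-0.425, 2.628, -0.13]
force: [1.2, -1.6, 2.3]
width: 0.172
gripper_force: 40.0
rot units [ 0.0002 -0.0013 -0.001 ] deg 0.2 | shift(goal frame) units [-0.0001  0.0002  0.0021] now frame [-0.0001  0.0002  0.0021]
goal [0.512  0.1267 0.1195] pos [0.5116 0.1266 0.1203] q [-0.86  0.31  0.43  2.37  1.05  0.12  0.4 ] F [ 1.2 -1.6  2.3] M [-0.35  0.14 -0.4 ] 0.17152350750253478 19.0833
```

Good: force is small and the knob follows. Turn on.

```bash
python3 -m creep '[[0,0,0,0,0,0.04],[0,0,0,0,0,0.04],[0,0,0,0,0,0.04],[0,0,0,0,0,0.04],[0,0,0,0,0,0.04],[0,0,0,0,0,0.04],[0,0,0,0,0,0.04],[0,0,0,0,0,0.04],[0,0,0,0,0,0]]' 1 40
python3 -c "
from g import *
delta(34,c=(3.2,-1.5),phi=107.8)"|tail -2
```

```text
clock: 19.83
position: [0.5116, 0.1271, 0.1203]
ee_rot: [0.46, 2.619, 0.091]
force: [0.9, -0.8, 1.6]
width: 0.166
gripper_force: 40.0
rot units [-0.0002 -0.0013 -0.0002] deg 0.2 | shift(goal frame) units [-0.0004 -0.0009  0.0021] now frame [-0.0004 -0.0009  0.0021]
goal [0.512  0.1267 0.1195] pos [0.5116 0.1271 0.1203] q [-0.86  0.31  0.43  2.37  1.04  0.12 -0.27] F [ 0.9 -0.8  1.6] M [-0.16  0.15 -0.11] 0.1657784169701791 19.8333
```

```bash
python3 -m creep '[[0,0,0,0,0,0.04],[0,0,0,0,0,0.04],[0,0,0,0,0,0.04],[0,0,0,0,0,0.04],[0,0,0,0,0,0.04],[0,0,0,0,0,0.04],[0,0,0,0,0,0.04]]' 1 40
python3 -c "
from g import *
s=arm.observe();print('axial M',s['ft_torque']@n);delta(34,c=(3.2,-1.5),phi=141.4)"|tail -3
python3 -m creep '[[0,0,0,0,0,0.04],[0,0,0,0,0,0.04],[0,0,0,0,0,0.04],[0,0,0,0,0,0.04],[0,0,0,0,0,0.04],[0,0,0,0,0,0.04]]' 1 40
python3 -c "
from g import *
s=arm.observe();print('axial M',s['ft_torque']@n);delta(34,c=(3.2,-1.5),phi=170.2);snap('scene','s7')"|tail -3
```

```text
clock: 20.42
position: [0.5118, 0.1275, 0.1204]
ee_rot: [1.206, 2.4, 0.278]
force: [2.7, -0.7, 0.3]
width: 0.173
gripper_force: 40.0
axial M 0.33767381147375886
rot units [-0.0006 -0.0011  0.0012] deg 0.2 | shift(goal frame) units [-0.0012 -0.0015  0.0022] now frame [-0.0012 -0.0015  0.0022]
goal [0.512  0.1267 0.1195] pos [0.5118 0.1275 0.1204] q [-0.86  0.31  0.43  2.37  1.04  0.12 -0.85] F [ 2.7 -0.7  0.3] M [-0.25  0.01  0.25] 0.17303579294229296 20.4167
clock: 20.92
position: [0.5121, 0.1276, 0.1205]
ee_rot: [1.795, 2.06, 0.428]
force: [2.9, 0.1, 1.6]
width: 0.171
gripper_force: 40.0
axial M 0.3318024372432775
rot units [-0.0008 -0.0007  0.0012] deg 0.2 | shift(goal frame) units [-0.0021 -0.0017  0.0022] now frame [-0.0021 -0.0017  0.0022]
goal [0.512  0.1267 0.1195] pos [0.5121 0.1276 0.1205] q [-0.86  0.31  0.43  2.37  1.04  0.12 -1.35] F [2.9 0.1 1.6] M [-0.3  -0.16  0.22] 0.17143422172572897 20.9167
```

Axial moment 0.33 N·m throughout the last turn: the ratchet is slipping. A bit more, then release and back off along the axis.

```bash
python3 -m creep '[[0,0,0,0,0,0.04],[0,0,0,0,0,0.04],[0,0,0,0,0,0.04],[0,0,0,0,0,0.04],[0,0,0,0,0,0],[0,0,0,0,0,0]]' 1 40
python3 -m creep '[[0,0,0,0,0,0],[0,0,0,0,0,0],[0,0,0,0,0,0],[0,0,0,0,0,0],[0,0,0,0,0,0],[0,0,0,0,0,0],[0,0,0,0,0,0],[0,0,0,0,0,0],[0,0,0,0,0,0],[0,0,0,0,0,0],[0,0,0,0,0,0],[0,0,0,0,0,0]]' -1
python3 -m creep '[[0,0,-0.02,0,0,0],[0,0,-0.05,0,0,0],[0,0,-0.08,0,0,0],[0,0,-0.08,0,0,0],[0,0,-0.08,0,0,0],[0,0,0,0,0,0],[0,0,0,0,0,0],[0,0,0,0,0,0],[0,0,0,0,0,0]]' -1
python3 -c "
from g import *
delta(34,phi=190);d=snap('scene','s8');w=snap('wrist','w8')
a=cv2.resize(d['frame'][148:228,210:310,::-1],None,fx=4,fy=4,interpolation=cv2.INTER_CUBIC)
b=cv2.resize(w['frame'][:,:,::-1],(427,320)); cv2.imwrite('pics/end.png',np.hstack([a,b])[:,:800])"|tail -2
```

```text
clock: 21.47
position: [0.5123, 0.1276, 0.1207]
ee_rot: [2.141, 1.763, 0.517]
force: [5.4, 0.0, 1.4]
width: 0.171
gripper_force: 40.0
clock: 22.47
position: [0.5113, 0.127, 0.1201]
ee_rot: [2.148, 1.757, 0.516]
force: [-0.8, 0.4, -0.6]
width: 0.976
gripper_force: 0.0
clock: 23.22
position: [0.4534, 0.1287, 0.2287]
ee_rot: [2.148, 1.757, 0.513]
force: [-0.2, -0.6, -0.1]
width: 0.997
gripper_force: 0.0
rot units [-0.002   0.0008  0.0058] deg 0.7 | shift(goal frame) units [0.0016 0.0068 0.3099] now frame [0.002  0.0081 0.3098]
goal [0.514  0.1266 0.1206] pos [0.4534 0.1287 0.2287] q [-0.72 -0.01  0.12  2.32  0.61  0.51 -1.3 ] F [-0.2 -0.6 -0.1] M [-0.08  0.68  0.01] 0.9970571065284614 23.2167
```

View pics/end.png

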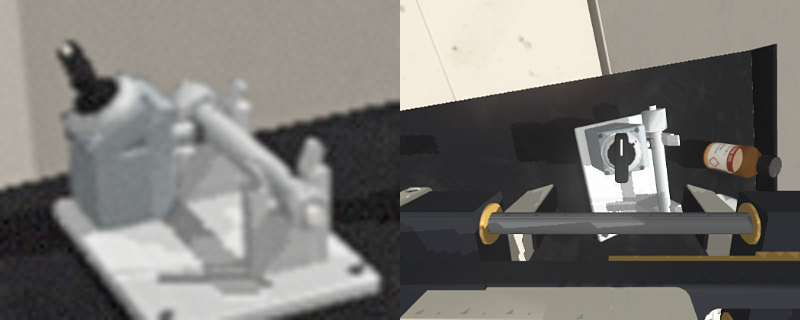

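The column rests in both seats with the jaw against it, the knob has turned with the gripper (bar now vertical in the wrist view at (622,155)), and the robot is clear. Handing in.

```bash
python3 -c "
from cell import arm
print(arm.sign_off())"
```

```text
the job is handed in; nothing more can be done
None
```

I handed the job in at about 23 s; no verdict came back. The column lies in both seats with its wide nut at the knob end. I turned the knob about 135° clockwise, the last 48° or so at the ratchet's slip torque (0.33 N·m), then released it and backed the arm off; jaw force and ratchet slip could not be read directly.

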